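# Check the brass plunger and log it as passed

## Robot

A 7-joint arm with a two-finger parallel gripper is mounted at the origin on the work surface. World frame = base frame: x ahead of the robot, y to its left, z up, the work surface at z = 0. Lengths are in m, angles in rad, forces in N, time in s.
With the tool pointing down it reaches from about 0.425 to 0.925 m from the base axis. Payload 6.8 kg.
Tool frame: the origin (TCP) lies at the very end of the fingers, on their centre line; the grasp point (between the pads) lies 19 mm behind it; z points along the fingers, y is the line along which they close (so a half turn about z gives the same grasp; the last joint's range is limited). The gripper opens to 85 mm and grips with 20 to 120 N. Pads are 22 mm wide; open, the fingers measure 114 mm over their backs; the gripper's body (76 mm by 85 mm) begins 54 mm behind the grasp point. The pads swing forward as they close: fully open they stand 13 mm farther back than shut.
Start: joints at [-1.302, 0.477, 0.022, 1.555, -0.011, 1.109, -0.083], TCP at [0.248, 0.628, 0.211] pointing down, gripper open.
Joint ranges: [-2.96, 2.96], [-0.34, 2.1], [-1.41, 1.46], [0.24, 2.44], [-1.37, 4.51], [0.17, 1.92], [-2.96, 2.96]. Speed limits (rad/s): [2.39, 2.39, 3.14, 3.14, 3.14, 3.14, 3.14].

## Interface

Orientations are given as a unit quaternion [w, x, y, z].
In Python, from station import bot gives the robot as it stands.
- The arm moves only by the shell command python3 nudge.py [FORCE], which reads ROWS from standard input. ROWS is one flat JSON list of numbers that holds 1 to 20 rows one after another, with no inner brackets; each row has 5 numbers: dx, dy, dz in m, then a turn about the tool's z in rad, then the opening from 0.0 (shut) to 1.0 (fully open); each row shifts and turns the commanded pose from where the row before left it, along the tool's axes as they then stand; what a row does not reach is not made up. A row lasts 1/10 s, in which the tool goes at most 0.05 m and 0.15 rad, less where a joint would pass 70% of its speed; a pose out of reach is approached as far as the arm can. The fingers move at their own pace and stop on an object; FORCE is the grip in N (left out, the last holds). Time passes only in rows, so rows that do not move let the fingers close. It prints the time, the measured TCP pose, the force, the opening and the grip force at its end. Input that does not fit is refused with a message, and nothing moves.
- bot.get_obs(): the state, without advancing time (a new reading comes with each control period).
- bot.read_camera(name): name is "side" or "top"; returns the picture (420x560x3 uint8, blue, green, red); there is no depth.
- bot.camera_info(name): a dict with "vertical_fov" (degrees; the focal length in pixels is half the picture's height over the tangent of half this angle, whatever the lens; pixels are square), "cx", "cy" (the principal point, pixels), "view" (4x4, takes a point from world to camera coordinates). Camera axes: x right, y up, looking along -z (the intrinsics and any distortion apply to the point x, -y, -z); pixel columns grow to the right and rows downward; lengths in m; the calibration is good to about 2 mm. A picture is of the moment at which its call begins. camera_info takes no time and is no camera call.
- bot.hand_in(): hands the job in; it is judged then, once.
The state is a dict: "t": time; "q": joint angles; "joint_vel": joint speeds; "joint_torque": joint torques, N m; "eef_pos": TCP position; "tool_rot": TCP orientation; "contact_force": force on the tool from outside, world axes, zero at the start; "torque": the same for the moment, N m; "gripper_width": opening from 0.0 (shut) to 1.0 (fully open); "grasp_force": force on a finger pad.
Only numpy, scipy, OpenCV 4.12 (cv2) and the standard library are available. Lean on these libraries where they do the work, as an engineer would, in place of code of your own. Each camera call takes 0.05 s, during which the arm holds its last target. There are 200 camera calls.

## Task

With the fingertips, gently press the plunger on top of the brass unit fully down and let it spring back up, to check that it moves freely; then log the pass by gently pressing the green button fully down and letting it go. The adhesive in the dark blue and black units is still curing, so do not touch those, nor the box with the red reject button. Lift or carry nothing, leave the brass unit standing where it is, and do not disturb the other things on the bench.

Things in the scene. Friction and masses are not known exactly. Their poses are not given: they have to be found in the camera images.
- unit_brass: The unit to check: a loose upright brass cylinder, 44 mm across its foot flange, 36 to 40 mm across the body, 46 mm high, about 0.35 kg, standing on the blue mat (mat top at z = 0.003). Origin: centre of its underside, z up. It only stands there: it can be tipped or pushed along by a press off its centre.
- plunger_brass (a joint): Travel of the brass unit's spring plunger in m: 0 = up, 0.010 = fully down. It starts to move at 1.5 N and needs 5 N to reach the bottom, then stops hard. It springs back by itself.
- plunger_brass_top (a point): Centre of the top face of the brass unit's plunger: a flat round steel head, 22 mm across and 5 mm thick on a 14 mm stem, 62 mm above the unit's underside when up, facing up. It goes down with the plunger.
- unit_blue: Loose spring-plunger unit with a dark blue cylinder, otherwise the same as unit_brass (same size, steel plunger on top). Its adhesive is curing: must not be touched.
- unit_black: Loose spring-plunger unit with a black cylinder, otherwise the same as unit_brass (same size, steel plunger on top). Its adhesive is curing: must not be touched.
- box_green: White log box, fixed on the mat, 64 x 64 x 30 mm, with the green push button in the middle of its top (black round collar, 48 mm across and 12 mm high). Origin: centre of the underside, z up. Its place and yaw vary.
- button_green (a joint): Travel of the green button in m: 0 = up, 0.006 = fully down. It starts to move at 1.5 N, needs 5 N to reach the bottom, then stops hard, and springs back.
- button_green_top (a point): Centre of the top of the green button: flat round cap, 32 mm across, facing up, 52 mm above the box's underside when up (10 mm above its black collar). It goes down with the button.
- box_red: White log box like box_green but with a red push button (the reject button, not to be touched), fixed on the mat. Origin: centre of the underside.
- bottle_red: Red adhesive bottle, 42 mm across, 105 mm high, standing on the mat. Origin: centre of the underside.
- bottle_blue: Blue adhesive bottle, 42 mm across, 100 mm high, standing on the mat. Origin: centre of the underside.
- screwdriver: Orange-handled screwdriver, 150 mm long, lying on the mat between the units and the log boxes. Its x axis runs from handle to tip.
- gear_steel: Dark steel gear lying flat on the mat, 45 mm across, 13 mm high. Origin: centre of the underside.
- gear_orange: Orange plastic gear lying flat on the mat, 41 mm across, 13 mm high. Origin: centre of the underside.

How it is judged:
By the outcome, as a careful person would: the job done as asked, in the order asked, and still so for the second after the job is handed in, with the robot touching nothing.
It also fails if it takes over 53 s, if anything falls off the work surface, if the arm or the gripper's body presses on something with over 40 N, if the wrist force passes 120 N, or if a joint passes its speed limit or range.

## Working session

There is one attempt and no reset: what is moved stays moved. The work goes in short steps, Python scripts to look and compute and a shell command to move; the robot and the scene stay as the last step left them, time stands still between calls to the robot, and variables do not carry over. Pictures are saved under pics/ and viewed, at most 10 in all, crops included, and the job is handed in when it is done.

```bash
ls; mkdir -p pics
python3 - <<'E'
from station import bot
import cv2
for n in("top","side"):
    cv2.imwrite(f"pics/{n}0.png",bot.read_camera(n)); print(n,bot.camera_info(n))
print(bot.get_obs())
E
```

```text
nudge.py
pics
station.py
top {'vertical_fov': 57.78320088800392, 'cx': 281.0780628825166, 'cy': 200.45265693463367, 'view': array([[-0.0194108 , -0.9998025 , -0.00426328,  0.01739656],
       [ 0.99142306, -0.01979897,  0.12918324, -0.57778947],
       [-0.12924213, -0.00171916,  0.99161157, -0.74083107],
       [ 0.        ,  0.        ,  0.        ,  1.        ]])}
side {'vertical_fov': 57.07073384267075, 'cx': 275.614349282624, 'cy': 207.4325694901956, 'view': array([[ 0.9979836 , -0.0625713 ,  0.01065635, -0.57836764],
       [ 0.0396518 ,  0.74569974,  0.66510122, -0.09202445],
       [-0.04956269, -0.66333757,  0.74667718, -0.68686333],
       [ 0.        ,  0.        ,  0.        ,  1.        ]])}
{'t': 0.1, 'q': array([-1.30210379,  0.47771302,  0.02236595,  1.55632478, -0.0115213 ,
        1.10930717, -0.08310426]), 'joint_vel': array([-1.25095955e-03, -2.94209463e-03, -7.64916347e-04, -2.90837191e-03,
        4.28640301e-05,  1.77815371e-03,  6.73061517e-04]), 'joint_torque': array([ 4.16323935e-03, -5.97766113e+01,  1.61397457e+00, -2.81959426e+01,
        1.29264829e-02,  5.08202036e-03,  1.33233968e-05]), 'eef_pos': array([0.24817403, 0.62712427, 0.20983812]), 'tool_rot': array([-9.80686575e-05,  1.87290668e-01,  9.82304203e-01, -8.06053343e-04]), 'contact_force': array([-0.69795886,  0.06049505,  0.95276059]), 'torque': array([0.0769397 , 0.00254385, 0.02452806]), 'grasp_force': 0.0, 'gripper_width': 0.9987211731801563}
```

View pics/top0.png

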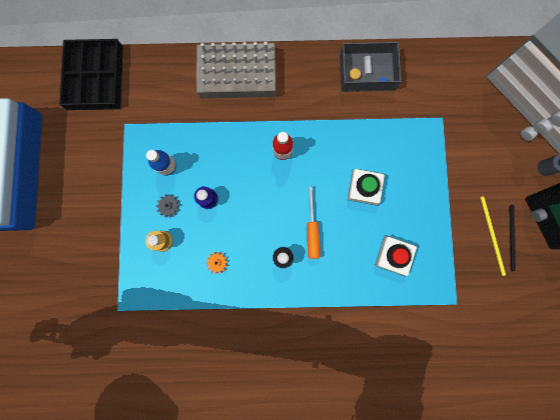

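View pics/side0.png

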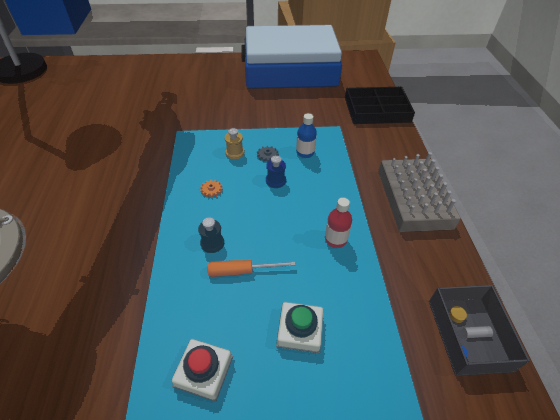

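The top view shows the brass plunger head at about (152,238), the green cap at (370,184), the red button at (400,256), the dark blue unit at (205,196) and the black unit at (283,257). In the side view the brass head is at about (234,132) and the green cap at (302,318). Next I'll measure both targets in both views.

```bash
cat > h.py <<'E'
import numpy as np, cv2
from station import bot
def ray(n,u,v):
    c=bot.camera_info(n); f=210/np.tan(np.radians(c["vertical_fov"])/2); V=c["view"]; R=V[:3,:3]
    return -R.T@V[:3,3], R.T@np.array([(u-c["cx"])/f,-(v-c["cy"])/f,-1])
def plane(n,u,v,z):
    o,d=ray(n,u,v); return o+d*(z-o[2])/d[2]
def tri(a,b):
    A=[];B=[]
    for n,(u,v) in (("top",a),("side",b)):
        o,d=ray(n,u,v); d/=np.linalg.norm(d); P=np.eye(3)-np.outer(d,d); A.append(P);B.append(P@o)
    return np.linalg.lstsq(np.vstack(A),np.hstack(B),rcond=None)[0]
def blob(mask,box):
    x0,y0,x1,y1=box; m=np.zeros_like(mask); m[y0:y1,x0:x1]=mask[y0:y1,x0:x1]
    n,l,s,c=cv2.connectedComponentsWithStats(m); i=1+np.argmax(s[1:,4]); return c[i],s[i]
E
python3 - <<'E'
from h import *
B={"top":((140,222,175,255),(350,165,390,205)),"side":((222,122,248,162),(280,300,322,340))}
P={}
for n in B:
    im=cv2.imread(f"pics/{n}0.png"); h=cv2.cvtColor(im,cv2.COLOR_BGR2HSV)
    st=cv2.inRange(h,(0,0,110),(180,95,255)); gr=cv2.inRange(h,(50,120,60),(85,255,255))
    b=blob(st,B[n][0]); g=blob(gr,B[n][1]); P[n]=(b[0],g[0])
    print(n,b,g, plane(n,*b[0],.065),plane(n,*g[0],.055))
    x0,y0,x1,y1=B[n][0]; crop=im[y0-8:y1+8,x0-8:x1+8]; cv2.imwrite(f"pics/c_{n}.png",cv2.resize(crop,(400,400*crop.shape[0]//crop.shape[1]),interpolation=0))
for i in(0,1): print(tri(P["top"][i],P["side"][i]))
a,b=cv2.imread("pics/c_top.png"),cv2.imread("pics/c_side.png")
H=min(590,max(len(a),len(b))); cv2.imwrite("pics/crop1.png",np.hstack([cv2.resize(a,(400,H)),cv2.resize(b,(400,H))]))
E
```

```text
top (array([151.648, 239.984]), array([145, 232,  14,  18, 125], dtype=int32)) (array([368.85645933, 183.94736842]), array([361, 176,  17,  16, 209], dtype=int32)) [0.50179228 0.25968665 0.065     ] [ 0.60564349 -0.17091821  0.055     ]
side (array([232.21311475, 131.03278689]), array([225, 128,  14,   8,  61], dtype=int32)) (array([301.30490956, 317.31524548]), array([291, 307,  22,  22, 387], dtype=int32)) [0.50103949 0.26057031 0.065     ] [ 0.6055916  -0.17213743  0.055     ]
[0.50144297 0.25929127 0.06601679]
[ 0.60585607 -0.17131612  0.05330538]
```

View pics/crop1.png

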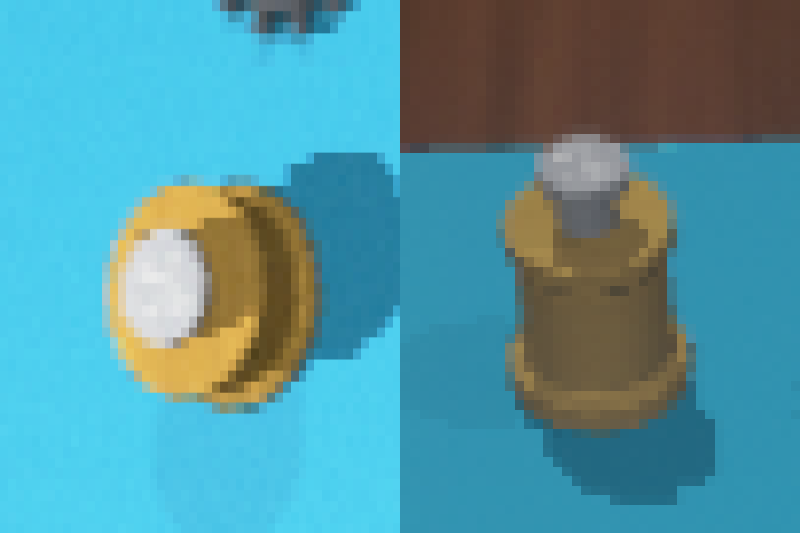

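Both views agree: the brass plunger head is at about (0.502, 0.259) and the green cap at about (0.606, -0.171). I'll move above the brass unit while closing the fingers.

```bash
cat >> h.py <<'E'
def go(p):
    from scipy.spatial.transform import Rotation as R
    o=bot.get_obs(); q=o["tool_rot"]; r=R.from_quat([q[1],q[2],q[3],q[0]])
    print("tool delta",np.round(r.inv().apply(np.array(p)-o["eef_pos"]),4),"zaxis",r.apply([0,0,1]).round(3))
E
echo '[-0.0309,-0.0207,0,0,0,-0.0309,-0.0207,0,0,0,-0.0309,-0.0207,0,0,0,-0.0309,-0.0207,0,0,0,-0.0309,-0.0207,0,0,0,-0.0309,-0.0207,0,0,0,-0.0309,-0.0207,0,0,0,-0.0309,-0.0207,0,0,0,-0.0309,-0.0207,0,0,0,-0.0309,-0.0207,0,0,0,-0.0309,-0.0207,0,0,0,-0.0309,-0.0207,0,0,0,0,0,0,0,0,0,0,0,0,0,0,0,0,0,0]' | python3 nudge.py 20
python3 -c "
from h import *
go([.502,.259,.09])"
```

```text
t: 1.6
eef_pos: [0.5009, 0.2614, 0.2104]
tool_rot: [-0.0, 0.186, 0.982, 0.0]
contact_force: [0.0, 1.0, 0.3]
gripper_width: 0.005
grasp_force: 0.0
tool delta [-0.002  -0.0018  0.1204] zaxis [-0.001  0.    -1.   ]
```

```bash
echo '[-0.002,-0.0018,0.02,0,0,0,0,0.03,0,0,0,0,0.03,0,0,0,0,0.025,0,0,0,0,0.015,0,0,0,0,0,0,0,0,0,0,0,0,0,0,0,0,0]' | python3 nudge.py
python3 - <<'E'
from h import *
go([.502,.259,.065])
a=bot.read_camera("top")[190:290,100:200]; b=bot.read_camera("side")[80:180,185:285]
cv2.imwrite("pics/crop2.png",cv2.resize(np.hstack([a,b]),(800,400),interpolation=cv2.INTER_CUBIC))
E
```

```text
t: 2.4
eef_pos: [0.5034, 0.2589, 0.0918]
tool_rot: [0.001, 0.187, 0.982, 0.001]
contact_force: [0.0, -0.1, -0.0]
gripper_width: 0.006
grasp_force: 0.0
tool delta [ 0.0014 -0.0005  0.0268] zaxis [ 0.001  0.001 -1.   ]
```

View pics/crop2.png

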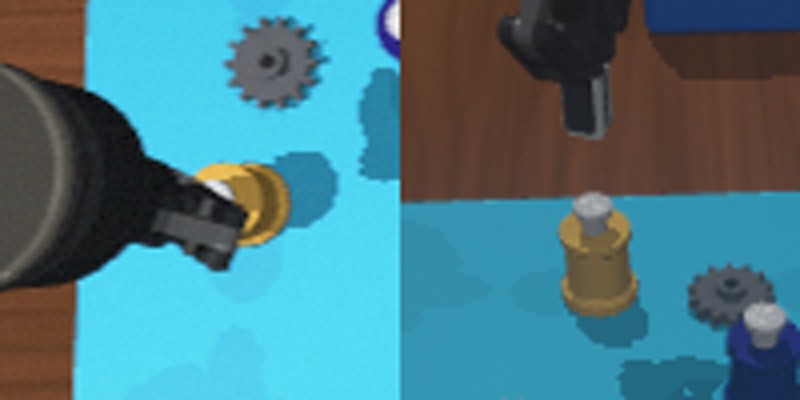

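Run:
```python
from h import *
p=bot.get_obs()["eef_pos"]; print(p)
for n,x0,y0 in(("top",100,190),("side",185,80)):
  for P in (p,[.502,.259,.065]):
    c=bot.camera_info(n); f=210/np.tan(np.radians(c["vertical_fov"])/2); q=c["view"]@np.r_[P,1]
    u,v=c["cx"]+f*q[0]/-q[2],c["cy"]-f*q[1]/-q[2]; print(n,u,v,"crop",(u-x0)*4,(v-y0)*4)
```

```text
[0.50350415 0.25854946 0.09182035]
top 147.401740699256 238.68351226247236 crop 189.60696279702404 194.73404904988945
top 152.0026429245483 239.86999622832644 crop 208.0105716981932 199.47998491330577
side 232.44277168669322 121.25324315681944 crop 189.77108674677288 165.01297262727775
side 232.65024149567665 131.46581360475835 crop 190.6009659827066 205.8632544190334
```

The fingertips don't appear where the TCP reading projects: the side tip is at crop (187,135) against a predicted (190,165). I need a closer look.

Run:
```python
from h import *
print(bot.get_obs()["eef_pos"],bot.get_obs()["q"])
a=bot.read_camera("top")[215:275,130:180]; b=bot.read_camera("side")[85:145,207:257]
im=np.hstack([cv2.resize(x,(400,480),interpolation=cv2.INTER_CUBIC) for x in(a,b)])
im=np.clip(im.astype(float)*1.8,0,255).astype(np.uint8)
cv2.imwrite("pics/crop3.png",im)
```

```text
[0.50350415 0.25854946 0.09182035] [-0.7028055   0.44356836  0.15055082  1.93394778 -0.09302095  0.76860604
  0.69458779]
```

View pics/crop3.png

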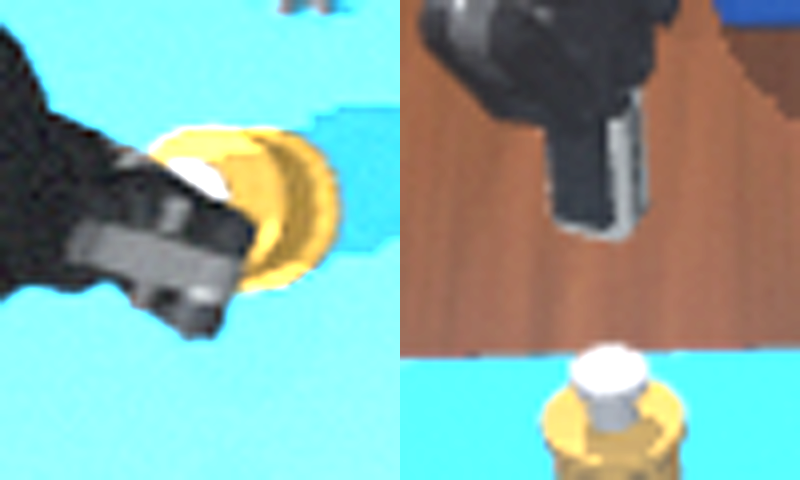

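Run:
```python
from h import *
for a in((155.5,249),(152,246)): 
    p=tri(a,(231.5,114)); print(p)
    for n in("top","side"):
        c=bot.camera_info(n); f=210/np.tan(np.radians(c["vertical_fov"])/2); q=c["view"]@np.r_[p,1]; print(n,c["cx"]-f*q[0]/q[2],c["cy"]+f*q[1]/q[2])
# independent check of scene: green, red caps, bottles etc. on planes in both views
h={n:cv2.cvtColor(cv2.imread(f"pics/{n}0.png"),cv2.COLOR_BGR2HSV) for n in("top","side")}
B={"top":(205,250,230,275),"side":(195,175,228,203)}
c={n:blob(cv2.inRange(h[n],(5,150,120),(18,255,255)),B[n])[0] for n in B}
for n in c: print(n,c[n],plane(n,*c[n],.01))
print(tri(c["top"],c["side"]))
```

```text
[0.49407209 0.23228305 0.1269815 ]
top 155.02349361207158 243.12042461483105
side 226.26369094234647 114.60004169418133
[0.49658476 0.24024086 0.12167529]
top 151.6183387963588 241.8555943601454
side 227.82331818756955 114.47454760818717
top [216.53308824 262.32352941] [0.45478884 0.14253673 0.01      ]
side [210.74545455 187.49090909] [0.45416714 0.14562962 0.01      ]
[0.45483776 0.14187687 0.01377151]
```

Run:
```python
from h import *
for z in(.08,.092,.10,.11,.12): print(z,plane("side",231.4,114.0,z).round(4),plane("top",156,248,z).round(4),plane("top",152,246,z).round(4))
im=bot.read_camera("top"); im2=bot.read_camera("side")
cv2.imwrite("pics/both3.png",cv2.resize(np.hstack([im[130:330,0:260],im2[0:200,140:400]]),(800,308)))
```

```text
0.08 [0.4999 0.302  0.08  ] [0.4859 0.2459 0.08  ] [0.4899 0.2536 0.08  ]
0.092 [0.501  0.2846 0.092 ] [0.4858 0.2419 0.092 ] [0.4897 0.2495 0.092 ]
0.1 [0.5017 0.273  0.1   ] [0.4857 0.2393 0.1   ] [0.4895 0.2468 0.1   ]
0.11 [0.5027 0.2585 0.11  ] [0.4856 0.236  0.11  ] [0.4894 0.2434 0.11  ]
0.12 [0.5036 0.244  0.12  ] [0.4855 0.2326 0.12  ] [0.4892 0.2399 0.12  ]
```

View pics/both3.png

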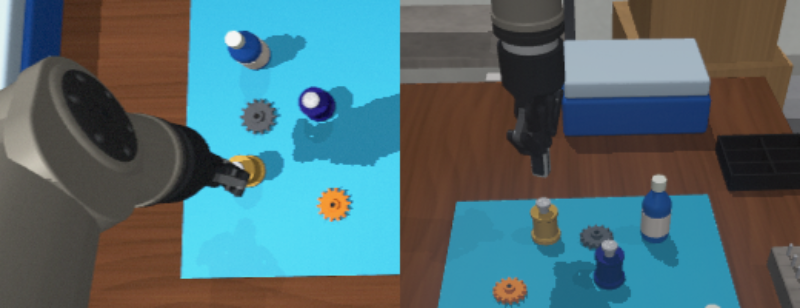

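Run:
```python
from h import *
from scipy.spatial.transform import Rotation as R
o=bot.get_obs(); q=o["tool_rot"]; r=R.from_quat([q[1],q[2],q[3],q[0]])
for n,x0,y0 in(("top",130,215),("side",207,85)):
  c=bot.camera_info(n); f=210/np.tan(np.radians(c["vertical_fov"])/2); print(n,"cam at",ray(n,0,0)[0].round(3))
  for z in(0,-.02,-.05):
    for x,y in((0,0),(-.011,-.014),(.011,-.014),(.011,.014),(-.011,.014)):
      k=c["view"]@np.r_[o["eef_pos"]+r.apply([x,y,z]),1]; print(z,x,y,"crop3",round(8*(c["cx"]-f*k[0]/k[2]-x0)),round(8*(c["cy"]+f*k[1]/k[2]-y0)))
```

```text
top cam at [0.477 0.005 0.809]
0 0 0 crop3 142 191
0 -0.011 -0.014 crop3 215 168
0 0.011 -0.014 crop3 179 256
0 0.011 0.014 crop3 69 214
0 -0.011 0.014 crop3 106 126
-0.02 0 0 crop3 112 188
-0.02 -0.011 -0.014 crop3 187 165
-0.02 0.011 -0.014 crop3 149 255
-0.02 0.011 0.014 crop3 37 212
-0.02 -0.011 0.014 crop3 74 122
-0.05 0 0 crop3 62 184
-0.05 -0.011 -0.014 crop3 141 160
-0.05 0.011 -0.014 crop3 101 254
-0.05 0.011 0.014 crop3 -16 209
-0.05 -0.011 0.014 crop3 23 115
side cam at [ 0.547 -0.423  0.58 ]
0 0 0 crop3 202 293
0 -0.011 -0.014 crop3 221 332
0 0.011 -0.014 crop3 143 316
0 0.011 0.014 crop3 184 256
0 -0.011 0.014 crop3 261 271
-0.02 0 0 crop3 197 229
-0.02 -0.011 -0.014 crop3 216 268
-0.02 0.011 -0.014 crop3 136 251
-0.02 0.011 0.014 crop3 178 192
-0.02 -0.011 0.014 crop3 256 207
-0.05 0 0 crop3 188 128
-0.05 -0.011 -0.014 crop3 207 166
-0.05 0.011 -0.014 crop3 125 150
-0.05 0.011 0.014 crop3 169 91
-0.05 -0.011 0.014 crop3 249 107
```

The rightmost part in the top view is the gripper's knuckle, which hides the tip. The side view alone can't separate y from z. I'll turn the tool 68° so both cameras see the fingertips.

```bash
echo '[0,0,0,0.149,0,0,0,0,0.149,0,0,0,0,0.149,0,0,0,0,0.149,0,0,0,0,0.149,0,0,0,0,0.149,0,0,0,0,0.149,0,0,0,0,0.149,0,0,0,0,0,0,0,0,0,0,0]' | python3 nudge.py
python3 - <<'E'
from h import *
go([.502,.259,.065])
p=bot.get_obs()["eef_pos"]
for n,x0,y0 in(("top",130,215),("side",207,85)):
  c=bot.camera_info(n); f=210/np.tan(np.radians(c["vertical_fov"])/2)
  for z in(0,.02):
    k=c["view"]@np.r_[p+[0,0,z],1]; print(n,z,round(8*(c["cx"]-f*k[0]/k[2]-x0)),round(8*(c["cy"]+f*k[1]/k[2]-y0)))
a=bot.read_camera("top")[215:275,130:180]; b=bot.read_camera("side")[85:145,207:257]
im=np.hstack([cv2.resize(x,(400,480),interpolation=cv2.INTER_CUBIC) for x in(a,b)])
cv2.imwrite("pics/crop4.png",np.clip(im.astype(float)*2,0,255).astype(np.uint8))
E
```

```text
t: 3.7
eef_pos: [0.5029, 0.258, 0.0908]
tool_rot: [0.0, 0.705, 0.709, 0.0]
contact_force: [-0.2, 0.2, -0.6]
gripper_width: 0.001
grasp_force: 0.0
tool delta [ 0.001  -0.0009  0.0258] zaxis [ 0. -0. -1.]
top 0 143 192
top 0.02 112 190
side 0 202 295
side 0.02 196 231
```

View pics/crop4.png

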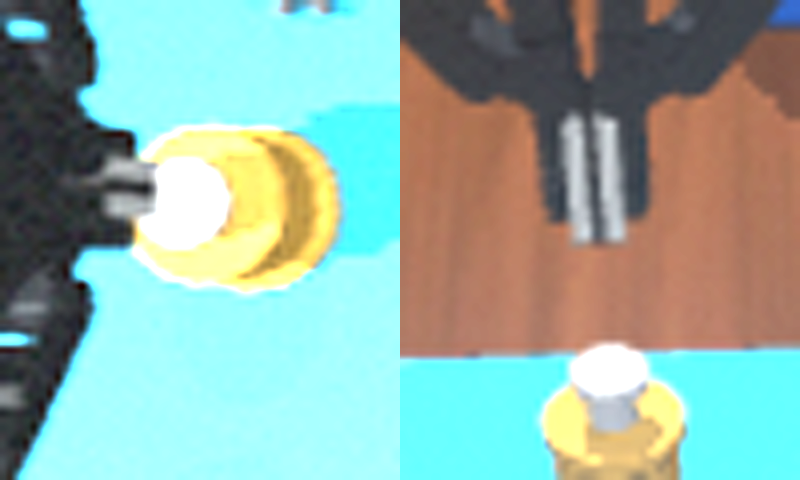

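The tip's front lower edge is at crop (155,188) in the top view and (200,243) in the side view. I'll triangulate it.

Run:
```python
from h import *
print(tri((148.9,238),(231.5,114.9)), tri((152.2,240),(232.8,130.4)))
```

```text
[0.50362673 0.24746602 0.11544227] [0.50212041 0.2573221  0.06898847]
```

x and y match the reading, but the visible tip sits about 20 mm above the reported TCP height. So I'll descend in small steps and watch the force.

```bash
echo '[0,0,0.01,0,0,0,0,0.008,0,0,0,0,0.003,0,0,0,0,0,0,0,0,0,0,0,0]' | python3 nudge.py; echo '[0,0,0.002,0,0,0,0,0.002,0,0,0,0,0.002,0,0,0,0,0,0,0,0,0,0,0,0]' | python3 nudge.py
```

```text
t: 4.3
eef_pos: [0.503, 0.2577, 0.0695]
tool_rot: [0.0, 0.706, 0.708, -0.0]
contact_force: [-1.0, -0.3, -1.2]
gripper_width: 0.002
grasp_force: 0.0
t: 4.8
eef_pos: [0.5029, 0.2578, 0.0637]
tool_rot: [-0.0, 0.706, 0.708, -0.0]
contact_force: [-0.6, -0.5, 0.7]
gripper_width: -0.0
grasp_force: 0.0
```

```bash
for i in 1; do echo '[0,0,0.002,0,0,0,0,0.002,0,0,0,0,0,0,0,0,0,0,0,0]' | python3 nudge.py; echo '[0,0,0.002,0,0,0,0,0.002,0,0,0,0,0,0,0,0,0,0,0,0]' | python3 nudge.py; echo '[0,0,0,0,0]' | python3 nudge.py; done | grep -E "eef|contact"
python3 - <<'E'
from h import *
a=bot.read_camera("top")[215:275,130:180]; b=bot.read_camera("side")[85:145,207:257]
im=np.hstack([cv2.resize(x,(400,480),interpolation=cv2.INTER_CUBIC) for x in(a,b)])
cv2.imwrite("pics/crop5.png",np.clip(im.astype(float)*2,0,255).astype(np.uint8))
E
```

```text
eef_pos: [0.5029, 0.2578, 0.0596]
contact_force: [-0.2, 0.3, -0.1]
eef_pos: [0.5029, 0.2578, 0.0556]
contact_force: [0.0, 0.4, 0.5]
eef_pos: [0.503, 0.2579, 0.0557]
contact_force: [-0.1, -0.2, 0.0]
```

View pics/crop5.png

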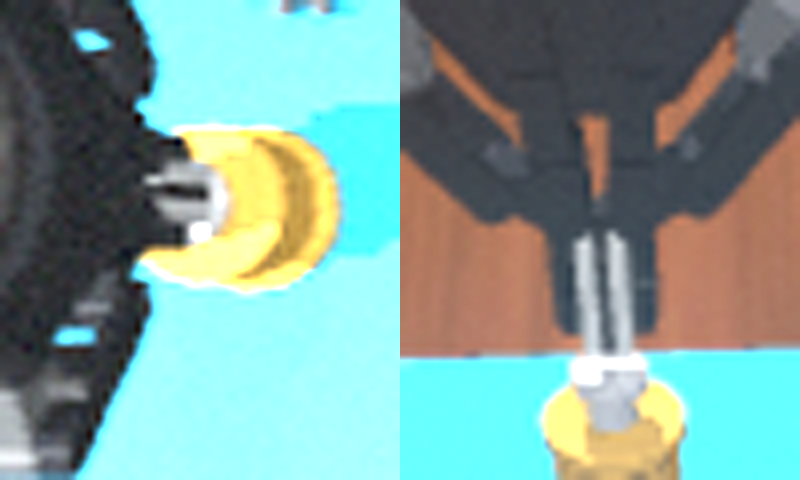

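The fingertips are still about 10 mm above the head and centred on it: the side tip edge is at crop (205,360), and the head's front rim is near row 395. I'll keep descending.

```bash
(echo '[0,0,0.003,0,0,0,0,0.003,0,0,0,0,0.002,0,0,0,0,0,0,0,0,0,0,0,0]' | python3 nudge.py; echo '[0,0,0.002,0,0,0,0,0,0,0,0,0,0,0,0]' | python3 nudge.py; echo '[0,0,0.002,0,0,0,0,0,0,0,0,0,0,0,0]' | python3 nudge.py;echo '[0,0,0.002,0,0,0,0,0,0,0,0,0,0,0,0]' | python3 nudge.py) | grep -E "eef|contact"
```

```text
eef_pos: [0.5029, 0.2578, 0.0476]
contact_force: [0.9, -0.4, -0.4]
eef_pos: [0.5029, 0.2578, 0.0457]
contact_force: [-0.5, -1.0, 0.8]
eef_pos: [0.5032, 0.258, 0.0439]
contact_force: [0.4, 0.0, 2.2]
eef_pos: [0.5032, 0.2579, 0.0418]
contact_force: [0.4, 0.8, 2.6]
```

```bash
(echo '[0,0,0.002,0,0,0,0,0.002,0,0,0,0,0,0,0,0,0,0,0,0]' | python3 nudge.py; echo '[0,0,0.002,0,0,0,0,0,0,0,0,0,0,0,0]' | python3 nudge.py; echo '[0,0,0.001,0,0,0,0,0,0,0,0,0,0,0,0]' | python3 nudge.py) | grep -E "eef|contact"
```

```text
eef_pos: [0.5031, 0.2579, 0.0378]
contact_force: [0.3, 0.6, 3.7]
eef_pos: [0.5032, 0.2579, 0.0358]
contact_force: [1.8, 1.0, 4.4]
eef_pos: [0.5031, 0.2579, 0.0348]
contact_force: [0.7, 0.9, 5.0]
```

```bash
(echo '[0,0,0.001,0,0,0,0,0,0,0,0,0,0,0,0]' | python3 nudge.py;echo '[0,0,0.001,0,0,0,0,0,0,0,0,0,0,0,0]' | python3 nudge.py) | grep -E "eef|contact"
```

```text
eef_pos: [0.5032, 0.258, 0.0344]
contact_force: [-1.6, -0.1, 11.4]
eef_pos: [0.5033, 0.258, 0.0342]
contact_force: [-3.6, -1.1, 20.7]
```

The plunger is at its hard stop: z stopped changing while the force jumped to 21 N. I'll release, rise and check with the camera.

```bash
echo '[0,0,-0.003,0,0,0,0,-0.004,0,0,0,0,-0.005,0,0,0,0,-0.01,0,0,0,0,-0.02,0,0,0,0,-0.03,0,0,0,0,-0.03,0,0,0,0,-0.03,0,0,0,-0.0,0,0,0,0.0,0,0,0,0]' | python3 nudge.py
echo '[-0.036,0.0085,0,0,0,-0.036,0.0085,0,0,0,-0.036,0.0085,0,0,0,-0.036,0.0085,0,0,0,-0.036,0.0085,0,0,0,-0.036,0.0085,0,0,0,-0.036,0.0085,0,0,0,-0.036,0.0085,0,0,0,-0.036,0.0085,0,0,0,-0.036,0.0085,0,0,0,-0.036,0.0085,0,0,0,-0.033,0.0085,0,0,0,0,0,0,0,0,0,0,0,0,0]' | python3 nudge.py
python3 - <<'E'
from h import *
go([.606,-.171,.0345])
for n,B in (("top",(140,222,175,255)),("side",(222,122,248,162))):
    im=bot.read_camera(n); cv2.imwrite(f"pics/{n}1.png",im); h=cv2.cvtColor(im,cv2.COLOR_BGR2HSV)
    print(n,blob(cv2.inRange(h,(0,0,110),(180,95,255)),B))
a=cv2.imread("pics/top1.png"); b=cv2.imread("pics/side1.png")
cv2.imwrite("pics/both6.png",np.vstack([np.hstack([cv2.resize(a[200:275,120:220],(400,300)),cv2.resize(b[90:165,190:290],(400,300))]),np.hstack([cv2.resize(a[110:260,260:460],(400,300)),cv2.resize(b[210:360,200:400],(400,300))])]))
E
```

```text
t: 9.8
eef_pos: [0.5024, 0.2578, 0.165]
tool_rot: [-0.0, 0.706, 0.708, 0.0]
contact_force: [-0.7, 0.5, -0.2]
gripper_width: -0.003
grasp_force: 0.0
t: 11.2
eef_pos: [0.6044, -0.1714, 0.163]
tool_rot: [-0.001, 0.707, 0.707, -0.001]
contact_force: [-0.0, 0.3, 0.3]
gripper_width: -0.001
grasp_force: 0.0
tool delta [0.0003 0.0021 0.1285] zaxis [-0.003  0.    -1.   ]
top (array([151.648, 239.984]), array([145, 232,  14,  18, 125], dtype=int32))
side (array([232.7721519 , 131.89873418]), array([225, 128,  18,  10,  79], dtype=int32))
```

View pics/both6.png

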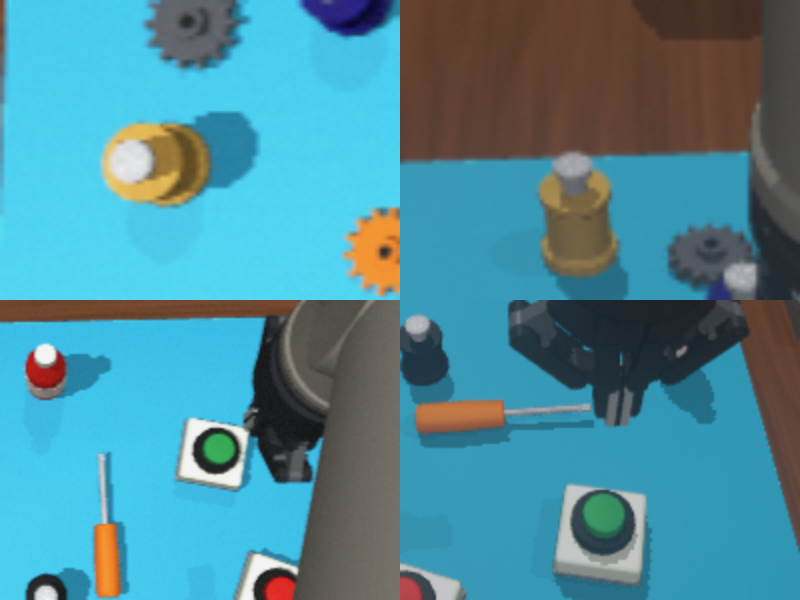

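The brass unit hasn't moved (its top-view centroid is identical) and its plunger is back up. Next I'll descend onto the green button.

```bash
echo '[0,0.0015,0.03,0,0,0,0,0.03,0,0,0,0,0.03,0,0,0,0,0.018,0,0,0,0,0.01,0,0,0,0,0,0,0,0,0,0,0,0,0,0,0,0,0]' | python3 nudge.py
python3 -c "
from h import *
go([.606,-.171,.0345])"
```

```text
t: 12.1
eef_pos: [0.6082, -0.1709, 0.048]
tool_rot: [0.001, 0.706, 0.708, 0.001]
contact_force: [0.1, -0.1, 0.7]
gripper_width: -0.001
grasp_force: 0.0
tool delta [-0.     -0.0022  0.0135] zaxis [ 0.002 -0.    -1.   ]
```

```bash
(echo '[0,0,0.003,0,0,0,0,0.002,0,0,0,0,0,0,0,0,0,0,0,0]' | python3 nudge.py; echo '[0,0,0.002,0,0,0,0,0.002,0,0,0,0,0,0,0,0,0,0,0,0]' | python3 nudge.py; echo '[0,0,0.002,0,0,0,0,0,0,0,0,0,0,0,0]' | python3 nudge.py) | grep -E "eef|contact"
```

```text
eef_pos: [0.6073, -0.171, 0.0417]
contact_force: [0.7, 0.5, -0.2]
eef_pos: [0.6072, -0.171, 0.0376]
contact_force: [-0.8, 1.0, -0.1]
eef_pos: [0.6072, -0.1709, 0.0356]
contact_force: [0.6, 0.4, 0.6]
```

```bash
(echo '[0,0,0.002,0,0,0,0,0.002,0,0,0,0,0,0,0,0,0,0,0,0]' | python3 nudge.py; echo '[0,0,0.002,0,0,0,0,0,0,0,0,0,0,0,0]' | python3 nudge.py; echo '[0,0,0.001,0,0,0,0,0,0,0,0,0,0,0,0]' | python3 nudge.py) | grep -E "eef|contact"
```

```text
eef_pos: [0.6075, -0.171, 0.0319]
contact_force: [0.3, -0.2, 2.7]
eef_pos: [0.6075, -0.171, 0.0299]
contact_force: [-0.2, -0.4, 4.3]
eef_pos: [0.6075, -0.171, 0.0288]
contact_force: [0.1, -0.4, 4.1]
```

```bash
(echo '[0,0,0.001,0,0,0,0,0,0,0,0,0,0,0,0]' | python3 nudge.py; echo '[0,0,0.001,0,0,0,0,0,0,0,0,0,0,0,0]' | python3 nudge.py) | grep -E "eef|contact"
```

```text
eef_pos: [0.6075, -0.1711, 0.0284]
contact_force: [-1.0, -0.3, 10.1]
eef_pos: [0.6077, -0.171, 0.0283]
contact_force: [-5.2, 1.0, 17.5]
```

The green button is at its hard stop. I'll release it and rise clear.

```bash
echo '[0,0,-0.003,0,0,0,0,-0.004,0,0,0,0,-0.005,0,0,0,0,-0.01,0,0,0,0,-0.02,0,0,0,0,-0.03,0,0,0,0,-0.03,0,0,0,0,-0.03,0,0,0,0,0,0,0,0,0,0,0,0,0,0,0,0,0,0,0,0,0,0,0,0,0,0,0]' | python3 nudge.py
python3 - <<'E'
from h import *
im=bot.read_camera("side"); g=cv2.inRange(cv2.cvtColor(im,cv2.COLOR_BGR2HSV),(50,120,60),(85,255,255))
print("green",blob(g,(280,300,322,340)))
im0=cv2.imread("pics/side0.png"); d=cv2.absdiff(im,im0).max(2)>40
print("changed px by box:",{k:int(d[y0:y1,x0:x1].sum()) for k,(x0,y0,x1,y1) in dict(brass=(222,122,248,162),black=(195,212,230,256),green=(275,300,328,352),red=(170,338,235,400),driver=(205,255,260,280)).items()})
print(bot.get_obs()["joint_vel"].round(3)); print(bot.hand_in())
E
```

```text
t: 16.1
eef_pos: [0.6066, -0.1708, 0.1577]
tool_rot: [-0.001, 0.706, 0.708, -0.001]
contact_force: [0.1, -0.6, -0.1]
gripper_width: 0.003
grasp_force: 0.0
green (array([301.34278351, 317.35051546]), array([291, 307,  22,  22, 388], dtype=int32))
changed px by box: {'brass': 0, 'black': 0, 'green': 0, 'red': 0, 'driver': 0}
[-0.001 -0.002  0.002 -0.004 -0.001 -0.002  0.   ]
the job is handed in; nothing more can be done
None
```

I pressed the brass plunger and then the green button fully down (peaks about 21 N and 18 N); both sprang back, the brass unit, black unit, red box and screwdriver handle look unmoved in the side camera, and I handed the job in at about 16 s.

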